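Spot-check a regulator with the thermometer from the salvage crate

TASK

Pick the yellow infrared thermometer out of the crate of salvaged parts and aim it at the white disc on the circuit board's heatsink: square to the disc, its lens about 6 cm away, held still for two seconds. Then lay it gently, display up and wholly on the blue mat, and let go. Leave the other salvage in the crate, do not touch the board, and do not disturb the things standing on the bench.

Things in the scene. Friction and masses are not known exactly. Their poses are not given: they have to be found in the camera images.
- thermometer: Infrared thermometer: yellow bar 94 mm long, 26 wide (grip across this), 24 high, black round nose (22 mm diameter, 29 long) in front; about 90 g. Green display on top at the tail. Origin on the underside, 58 mm behind the nose end, 65 mm ahead of the tail end; x points out of the nose, z up. Starts flat in the crate, nose roughly to the robot
- lens (a point): The red lens in the middle of the nose's end face, 58 mm ahead of the thermometer's origin and 12 mm above its underside; same axes as the thermometer, so it looks along +x
- tail (a point): Middle of the thermometer's tail end face, 65 mm behind the origin and 12 mm above the underside
- crate: Open plywood crate of salvaged parts, fixed, 280 mm (x) x 350 mm (y) x 50 mm high, walls and floor 6 mm thick. Origin: centre of the underside; inner floor 6 mm above it. Long parts lie along its x, in three lanes 90 mm apart
- board: Green circuit board, fixed, 200 mm (x) x 170 mm (y), its top 12 mm above the bench. On it a dark finned heatsink, 70 mm wide, rising to about 100 mm above the bench, whose flat sloping face carries the white disc; its other components are under 40 mm high. Origin: centre of the underside; the face looks to +x (away from the robot) and up
- disc (a point): Centre of the round white disc (36 mm diameter) on the heatsink's sloping face, 55 mm above the bench, 20 mm behind the board's origin in the board's x. The point's x axis points straight out of the disc: away from the robot (board's +x) and 30 degrees upward; its y axis is level
- mat: Blue mat on the bench, fixed, 220 mm (x) x 130 mm (y) x 3 mm thick. Origin: centre of the underside
- remote: Black remote control 130 x 40 x 18 mm with small buttons, loose in the crate; origin centre of underside, x along its length
- heatsink: Bare aluminium finned bar 120 x 36 x 22 mm, loose in the crate; origin centre of underside, x along its length
- transformer: Small transformer, dark core plates and copper coil, 40 x 40 x 38 mm, loose at the far end of the crate; origin centre of underside
- capacitor_blue: Blue round capacitor standing up, 30 mm diameter, 30 mm high, loose at the far end of the crate; origin centre of underside
- capacitor_black: Black round capacitor standing up, 26 mm diameter, 26 mm high, loose at the far end of the crate; origin centre of underside
- relay: Orange relay block 30 x 36 x 24 mm, loose at the far end of the crate; origin centre of underside
- spacer_1: Small brass spacer standing up, 18 mm diameter, 18 mm high, loose in the crate; origin centre of underside
- spacer_2: Small brass spacer standing up, 18 mm diameter, 18 mm high, loose in the crate; origin centre of underside
- dial_1: Small black dial cap, 20 mm diameter, 14 mm high, loose in the crate; origin centre of underside
- dial_2: Small black dial cap, 20 mm diameter, 14 mm high, loose in the crate; origin centre of underside
- big_capacitor: Black round capacitor standing on the bench, 36 mm diameter, 50 mm high; a bystander; origin centre of underside
- wire_spool: Copper-coloured spool standing on the bench, 48 mm diameter, 40 mm high; a bystander; origin centre of underside
- screw_jar: Amber jar standing on the bench, 52 mm diameter, 60 mm high; a bystander; origin centre of underside

How it is judged (in metres and radians):
On the way, in this order (a step that is already met when the one before it is completed fails the run):
1. the thermometer is held, lifted clear of the crate (underside more than 70 mm above the crate's underside) (z of thermometer in the frame of crate above 0.07 m and contact force between thermometer and the fingers above 0.5 N), for 0.1 s.
2. held thermometer aimed at the disc for 1 s: axis within 12.6 deg of the disc's normal, sight line within 18 mm of its centre, lens 30 to 100 mm out, below 0.03 m/s and 0.2 rad/s (angle between the x axis of thermometer and the x axis of disc, either way round below 0.22 rad and x of lens in the frame of disc between 0.03 and 0.1 m and x of tail in the frame of disc above 0.12 m and contact force between thermometer and the fingers above 0.5 N and linear speed of thermometer below 0.03 m/s and angular speed of thermometer below 0.2 rad/s and y of disc in the frame of lens between -0.018 and 0.018 m and z of disc in the frame of lens between -0.018 and 0.018 m), for 1 s.
At the end, for the whole second after the job is handed in: the thermometer lies released and at rest on the blue mat, display up within 0.15 rad, both ends inside the mat's outline; the other salvage lies in the crate (origins inside its outline, under 60 mm above its underside); the three bench things are within 30 mm of their starts (angle between thermometer's own z axis and vertical below 0.15 rad and z of thermometer in the frame of mat below 0.01 m and linear speed of thermometer below 0.02 m/s and contact force between thermometer and the fingers below 0.1 N and x of lens in the frame of mat between -0.11 and 0.11 m and y of lens in the frame of mat between -0.065 and 0.065 m and x of tail in the frame of mat between -0.11 and 0.11 m and y of tail in the frame of mat between -0.065 and 0.065 m and not ((z of remote in the frame of crate above 0.06 m or x of remote in the frame of crate above 0.14 m or x of remote in the frame of crate below -0.14 m or y of remote in the frame of crate above 0.175 m or y of remote in the frame of crate below -0.175 m) or (z of heatsink in the frame of crate above 0.06 m or x of heatsink in the frame of crate above 0.14 m or x of heatsink in the frame of crate below -0.14 m or y of heatsink in the frame of crate above 0.175 m or y of heatsink in the frame of crate below -0.175 m) or (z of transformer in the frame of crate above 0.06 m or x of transformer in the frame of crate above 0.14 m or x of transformer in the frame of crate below -0.14 m or y of transformer in the frame of crate above 0.175 m or y of transformer in the frame of crate below -0.175 m) or (z of capacitor_blue in the frame of crate above 0.06 m or x of capacitor_blue in the frame of crate above 0.14 m or x of capacitor_blue in the frame of crate below -0.14 m or y of capacitor_blue in the frame of crate above 0.175 m or y of capacitor_blue in the frame of crate below -0.175 m) or (z of capacitor_black in the frame of crate above 0.06 m or x of capacitor_black in the frame of crate above 0.14 m or x of capacitor_black in the frame of crate below -0.14 m or y of capacitor_black in the frame of crate above 0.175 m or y of capacitor_black in the frame of crate below -0.175 m) or (z of relay in the frame of crate above 0.06 m or x of relay in the frame of crate above 0.14 m or x of relay in the frame of crate below -0.14 m or y of relay in the frame of crate above 0.175 m or y of relay in the frame of crate below -0.175 m) or (z of spacer_1 in the frame of crate above 0.06 m or x of spacer_1 in the frame of crate above 0.14 m or x of spacer_1 in the frame of crate below -0.14 m or y of spacer_1 in the frame of crate above 0.175 m or y of spacer_1 in the frame of crate below -0.175 m) or (z of spacer_2 in the frame of crate above 0.06 m or x of spacer_2 in the frame of crate above 0.14 m or x of spacer_2 in the frame of crate below -0.14 m or y of spacer_2 in the frame of crate above 0.175 m or y of spacer_2 in the frame of crate below -0.175 m) or (z of dial_1 in the frame of crate above 0.06 m or x of dial_1 in the frame of crate above 0.14 m or x of dial_1 in the frame of crate below -0.14 m or y of dial_1 in the frame of crate above 0.175 m or y of dial_1 in the frame of crate below -0.175 m) or (z of dial_2 in the frame of crate above 0.06 m or x of dial_2 in the frame of crate above 0.14 m or x of dial_2 in the frame of crate below -0.14 m or y of dial_2 in the frame of crate above 0.175 m or y of dial_2 in the frame of crate below -0.175 m)) and distance of each of big_capacitor, wire_spool, screw_jar from where it was at the start of the episode below 0.03 m); the robot touches nothing.
It fails at once if the thermometer is dropped (moves faster than 0.7 m/s while out of the fingers) (contact force between thermometer and the fingers below 0.1 N and linear speed of thermometer above 0.7 m/s).
It fails at once if the board is touched with more than 2 N (contact force between anything else and board above 2 N).
It fails at once if a thing standing on the bench is moved more than 30 mm or tipped over (distance of any of big_capacitor, wire_spool, screw_jar from where it was at the start of the episode above 0.03 m or angle between any of big_capacitor, wire_spool, screw_jar's own z axis and vertical above 0.5 rad).
It fails at once if other salvage leaves the crate ((z of remote in the frame of crate above 0.06 m or x of remote in the frame of crate above 0.14 m or x of remote in the frame of crate below -0.14 m or y of remote in the frame of crate above 0.175 m or y of remote in the frame of crate below -0.175 m) or (z of heatsink in the frame of crate above 0.06 m or x of heatsink in the frame of crate above 0.14 m or x of heatsink in the frame of crate below -0.14 m or y of heatsink in the frame of crate above 0.175 m or y of heatsink in the frame of crate below -0.175 m) or (z of transformer in the frame of crate above 0.06 m or x of transformer in the frame of crate above 0.14 m or x of transformer in the frame of crate below -0.14 m or y of transformer in the frame of crate above 0.175 m or y of transformer in the frame of crate below -0.175 m) or (z of capacitor_blue in the frame of crate above 0.06 m or x of capacitor_blue in the frame of crate above 0.14 m or x of capacitor_blue in the frame of crate below -0.14 m or y of capacitor_blue in the frame of crate above 0.175 m or y of capacitor_blue in the frame of crate below -0.175 m) or (z of capacitor_black in the frame of crate above 0.06 m or x of capacitor_black in the frame of crate above 0.14 m or x of capacitor_black in the frame of crate below -0.14 m or y of capacitor_black in the frame of crate above 0.175 m or y of capacitor_black in the frame of crate below -0.175 m) or (z of relay in the frame of crate above 0.06 m or x of relay in the frame of crate above 0.14 m or x of relay in the frame of crate below -0.14 m or y of relay in the frame of crate above 0.175 m or y of relay in the frame of crate below -0.175 m) or (z of spacer_1 in the frame of crate above 0.06 m or x of spacer_1 in the frame of crate above 0.14 m or x of spacer_1 in the frame of crate below -0.14 m or y of spacer_1 in the frame of crate above 0.175 m or y of spacer_1 in the frame of crate below -0.175 m) or (z of spacer_2 in the frame of crate above 0.06 m or x of spacer_2 in the frame of crate above 0.14 m or x of spacer_2 in the frame of crate below -0.14 m or y of spacer_2 in the frame of crate above 0.175 m or y of spacer_2 in the frame of crate below -0.175 m) or (z of dial_1 in the frame of crate above 0.06 m or x of dial_1 in the frame of crate above 0.14 m or x of dial_1 in the frame of crate below -0.14 m or y of dial_1 in the frame of crate above 0.175 m or y of dial_1 in the frame of crate below -0.175 m) or (z of dial_2 in the frame of crate above 0.06 m or x of dial_2 in the frame of crate above 0.14 m or x of dial_2 in the frame of crate below -0.14 m or y of dial_2 in the frame of crate above 0.175 m or y of dial_2 in the frame of crate below -0.175 m)).
It also fails if it takes over 51 s, if anything falls off the work surface, if the arm or the gripper's body presses on something with over 40 N, if the wrist force passes 120 N, or if a joint passes its speed limit or range.

ROBOT

A 6-joint arm with a two-finger parallel gripper is mounted at the origin on the work surface. World frame = base frame: x ahead of the robot, y to its left, z up, the work surface at z = 0. Lengths are in mm, angles in rad, forces in N, time in s.
With the tool pointing down it reaches from about 300 to 1000 mm from the base axis. Payload 5.1 kg.
Tool frame: the origin (TCP) lies midway between the tips of the shut fingers; the grasp point (between the pads) lies 19 mm behind it; z points along the fingers, y is the line along which they close (so a half turn about z gives the same grasp; the last joint's range is limited). The gripper opens to 95 mm and grips with 3 to 60 N. Pads are 20 mm wide; open, the fingers measure 119 mm over their backs; the gripper's body (75 mm by 180 mm) begins 59 mm behind the grasp point.
Start: joints at [-1.25, 0.124, 1.65, -0, 1.367, -0.083], TCP at [255.362, -597.725, 214.656] pointing down, gripper open.
Joint ranges: [-2.61, 2.61], [-1.02, 2.33], [0.03, 2.71], [-1.35, 4.49], [0.32, 2.68], [-2.91, 2.91]. Speed limits (rad/s): [2.57, 2.57, 3.14, 3.14, 3.14, 3.14].

INTERFACE

Orientations are given as [roll, pitch, yaw] about the fixed x, y, z axes, in that order (R = Rz(yaw) Ry(pitch) Rx(roll)).
In Python, from station import bot gives the robot as it stands.
- The arm moves only by the tool drive_tool, never from a script. Its argument "plan" is text: rows parted by semicolons, each of 7 numbers parted by spaces: the shift along the world's x, y, z as a fraction of full scale, then the turn, a rotation vector about the world's x, y, z as a fraction of full scale, then the opening, from -1 (shut) to 1 (fully open). In form: dx dy dz rx ry rz grip; .... A call has 1 to 20 rows; each row shifts and turns the commanded pose from where the row before left it; what a row does not reach is not made up. Full scale, the value 1, is 4 cm for a shift and 10 degrees for a turn. A row lasts 1/8 s, in which the tool goes at most 62.5 mm and 10.7 degrees, less where a joint would pass 70% of its speed; a pose out of reach is approached as far as the arm can. A call with a number of a shift or a turn outside -1 to 1 is refused whole. A call with a gripper value outside its range is refused whole. The fingers move at their own pace and stop on an object; "grip_force" is the grip in N (left out, the last holds). Time passes only in rows, so rows that do not move let the fingers close. It gives the time, the measured TCP pose, the force, the opening and the grip force at its end, in the units of the state.
- bot.read_state(): the state, without advancing time (a new reading comes with each control period).
- bot.grab_frame(name): name is "side" or "top"; returns the picture (420x560x3 uint8, blue, green, red); there is no depth.
- bot.camera_params(name): a dict with "K" (3x3 intrinsics, pixels), "eye" and "attitude" of the camera in the world. Camera axes: x right, y down, z forward; pixel columns grow to the right and rows downward; lengths in mm; the calibration is good to about 2 mm. A picture is of the moment at which its call begins. camera_params takes no time and is no camera call.
- bot.close_job(): hands the job in; it is judged then, once.
The state is a dict: "t": time; "q": joint angles; "dq": joint speeds; "joint_torque": joint torques, N m; "tool_pos": TCP position; "tcp_rot": TCP orientation; "contact_force": force on the tool from outside, world axes, zero at the start; "torque": the same for the moment, N m; "opening": finger opening in mm; "grasp_force": force on a finger pad.
Only numpy, scipy, OpenCV 4.12 (cv2) and the standard library are available. Lean on these libraries where they do the work, as an engineer would, in place of code of your own. Each camera call takes 0.05 s, during which the arm holds its last target. There are 200 camera calls.

## Working session

There is one attempt and no reset: what is moved stays moved. The work goes in short steps, Python scripts to look and compute and a tool call to move; the robot and the scene stay as the last step left them, time stands still between calls to the robot, and variables do not carry over. Pictures are saved under pics/ and viewed, at most 10 in all, crops included, and the job is handed in when it is done.

Besides the shell and the picture viewer there is one more tool, called after ">>>" by a JSON object that holds its "api" and its "payload", one argument or row to a line. drive_tool: Moves the arm, as the interface text tells. Shift numbers are shares of 4 cm and turn numbers shares of 10 degrees, none past 1 either way. Its arguments: {"type":"object","properties":{"plan":{"type":"string"},"grip_force":{"type":"number"}},"required":["plan"]}

```bash
mkdir -p pics; python3 - <<'E'
from station import bot
import cv2
for n in("top","side"):
    cv2.imwrite(f"pics/{n}0.png",bot.grab_frame(n)); print(n,bot.camera_params(n))
s=bot.read_state();print(s)
E
```

```text
top {'K': array([[431.1048348 ,   0.        , 284.10008776],
       [  0.        , 431.1048348 , 207.49939988],
       [  0.        ,   0.        ,   1.        ]]), 'eye': array([ 468.11446262,   82.61793856, 1159.73506057]), 'attitude': array([-3.02048095, -0.03039709, -1.58950235])}
side {'K': array([[436.82044441,   0.        , 276.24424252],
       [  0.        , 436.82044441, 206.98599034],
       [  0.        ,   0.        ,   1.        ]]), 'eye': array([302.13892443, 999.6015551 , 599.38992323]), 'attitude': array([-2.08002693, -0.0230188 , -2.8355585 ])}
{'t': 0.1, 'q': array([-1.24957673e+00,  1.24454692e-01,  1.65156969e+00, -1.56539472e-06,
        1.36749023e+00, -8.25990437e-02]), 'dq': array([-0.00035579, -0.00227133, -0.0024974 , -0.00026898, -0.00084727,
        0.00045074]), 'joint_torque': array([ 5.14241601e-04, -4.18880475e+01, -3.61095643e+01,  7.76945706e-02,
        4.61472140e-02, -6.99963948e-05]), 'tool_pos': array([ 255.19129623, -597.16390852,  213.48132034]), 'tcp_rot': array([-3.13967711e+00, -1.57044649e-04,  4.03818804e-01]), 'contact_force': array([ 0.03338414, -0.17786642,  0.36616332]), 'torque': array([-0.03117301,  0.01014808, -0.03492948]), 'grasp_force': 0.0, 'opening': 95.16741406358926}
```

View pics/top0.png

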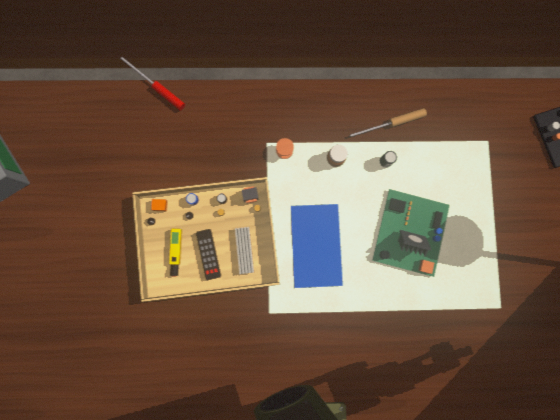

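View pics/side0.png

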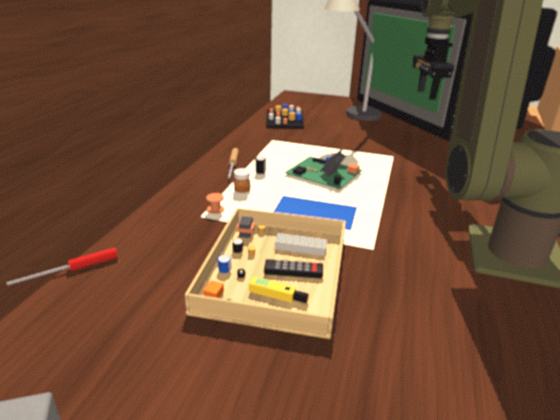

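The top view has +x up and +y left. The thermometer is at about (175,250) with its nose towards the robot, the mat at (317,246) and the board at (411,232) with its disc at about (415,240). In the side view the thermometer is at (278,291), the mat at (315,212) and the board at (325,170).

```bash
cat > h.py <<'E'
import numpy as np, cv2
from scipy.spatial.transform import Rotation as R
from station import bot
C={n:bot.camera_params(n) for n in("top","side")}
def ray(n,uv):
    c=C[n]; d=R.from_euler("xyz",c["attitude"]).as_matrix()@np.linalg.solve(c["K"],[uv[0],uv[1],1])
    return c["eye"],d/np.linalg.norm(d)
def onz(n,uv,z):
    e,d=ray(n,uv); return e+d*(z-e[2])/d[2]
def tri(a,b):
    (e,d),(f,g)=ray("top",a),ray("side",b)
    s=np.linalg.lstsq(np.c_[d,-g],f-e,rcond=None)[0]; p,q=e+s[0]*d,f+s[1]*g
    return (p+q)/2,np.linalg.norm(p-q)
def proj(n,p):
    c=C[n]; v=c["K"]@(R.from_euler("xyz",c["attitude"]).as_matrix().T@(np.array(p)-c["eye"])); return v[:2]/v[2]
def blobs(img,lo,hi,box,k=1):
    m=cv2.inRange(cv2.cvtColor(img,cv2.COLOR_BGR2HSV),lo,hi); w=np.zeros_like(m); x0,y0,x1,y1=box; w[y0:y1,x0:x1]=m[y0:y1,x0:x1]
    return sorted(cv2.findContours(w,cv2.RETR_EXTERNAL,cv2.CHAIN_APPROX_NONE)[0],key=cv2.contourArea)[::-1][:k]
E
python3 - <<'E'
from h import *
t=cv2.imread("pics/top0.png"); s=cv2.imread("pics/side0.png")
cen=lambda c:np.array(cv2.minAreaRect(c)[0])
np.set_printoptions(precision=1,suppress=True)
for nm,lo,hi,bt,bs,z in [("therm yellow",(22,150,120),(34,255,255),(160,225,195,280),(240,270,320,305),30),
  ("display",(40,60,60),(85,255,255),(165,225,190,260),(245,275,285,295),30),
  ("mat",(105,150,60),(125,255,255),(285,200,350,290),(260,190,370,230),3),
  ("board",(50,60,30),(90,255,200),(365,180,460,285),(280,145,370,195),12)]:
    try:
        a=blobs(t,lo,hi,bt)[0]; b=blobs(s,lo,hi,bs)[0]
        r=cv2.minAreaRect(a); P=[onz("top",p,z) for p in cv2.boxPoints(r)]
        print(nm,r,cv2.minAreaRect(b)); print(" tri",*tri(r[0],cen(b)),"plane",onz("top",r[0],z)); print(np.array(P))
        for i in (0,1): e=P[i+1]-P[i]; print("  edge",np.linalg.norm(e),np.degrees(np.arctan2(e[1],e[0])))
    except IndexError: print(nm,"none")
a=cv2.resize(t[180:305,130:285],None,fx=3,fy=3,interpolation=cv2.INTER_CUBIC)
b=cv2.resize(t[180:285,365:455],None,fx=3.5,fy=3.5,interpolation=cv2.INTER_CUBIC)
c=np.zeros((400,790,3),np.uint8); c[:a.shape[0],:a.shape[1]]=a; c[:b.shape[0],470:470+b.shape[1]]=b
cv2.imwrite("pics/crop.png",c)
E
```

```text
therm yellow ((174.79139709472656, 246.04656982421875), (11.33335018157959, 36.40765380859375), 3.3664608001708984) ((270.9143371582031, 288.7126159667969), (44.78119659423828, 14.500580787658691), 14.826481819152832)
 tri [509.5 333.7  18.7] 0.9234142770580035 plane [508.6 331.1  30. ]
[[463.  347.8  30. ]
 [556.9 343.5  30. ]
 [554.7 314.2  30. ]
 [460.8 318.8  30. ]]
  edge 93.92543469295698 -2.5955292179289455
  edge 29.374322496519394 -94.33329921287896
display ((174.5, 237.5), (9.0, 5.0), 90.0) ((261.558837890625, 281.26470947265625), (10.914102554321289, 3.6380343437194824), 14.03624439239502)
 tri [530.8 331.9  31. ] 0.1674141655675952 plane [530.8 332.1  30. ]
[[542.6 338.7  30. ]
 [542.3 325.8  30. ]
 [519.  325.5  30. ]
 [519.2 338.4  30. ]]
  edge 12.916761271333032 -90.96362305654347
  edge 23.37790147107377 -179.36458880396188
mat ((316.03619384765625, 245.94091796875), (79.51813507080078, 45.81228256225586), 87.79740142822266) ((315.11767578125, 209.0294189453125), (75.91365051269531, 20.858062744140625), 14.03624439239502)
 tri [503.1 -38.2   9.2] 0.22782297697589038 plane [503.2 -38.9   3. ]
[[ 609.1   24.4    3. ]
 [ 612.  -100.1    3. ]
 [ 399.2 -101.1    3. ]
 [ 397.1   20.8    3. ]]
  edge 124.58887591015771 -88.64181487756905
  edge 212.8424822836265 -179.73579440185893
board ((410.9737548828125, 232.61148071289062), (62.4132194519043, 73.80792236328125), 13.240520477294922) ((321.0456848144531, 171.43856811523438), (66.04871368408203, 22.262653350830078), 14.826478958129883)
 tri [ 538.6 -295.8    6.7] 8.588406248935188 plane [ 534.1 -294.8   12. ]
[[ 459.3 -186.4   12. ]
 [ 652.1 -241.1   12. ]
 [ 610.5 -405.6   12. ]
 [ 418.6 -347.4   12. ]]
  edge 200.32502481437953 -15.83633615949807
  edge 169.7157245259398 -104.1888269528022
```

View pics/crop.png

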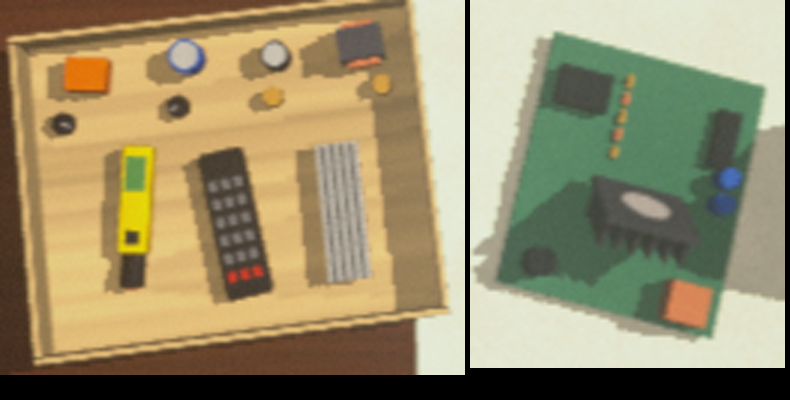

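The crop shows the thermometer clear of its neighbours, with dials and spacers beyond its tail. The white disc is at top-view pixel (415.3,238.6) on the heatsink. Next I refine the yaws and the disc point.

```bash
python3 - <<'E'
from h import *
np.set_printoptions(precision=1,suppress=True)
t=cv2.imread("pics/top0.png"); s=cv2.imread("pics/side0.png")
def quad(c,z,n="top"):
    q=cv2.approxPolyDP(cv2.convexHull(c),6,True)[:,0].astype(float); c=c[:,0].astype(float); L=[]
    for i in range(len(q)):
        a,b=q[i],q[(i+1)%len(q)]; l=np.linalg.norm(b-a); u=(b-a)/l; w=c-a; k=(abs(w[:,0]*u[1]-w[:,1]*u[0])<2)&(w@u>.1*l)&(w@u<.9*l)
        vx,vy,x,y=cv2.fitLine(c[k].astype(np.float32),cv2.DIST_HUBER,0,.01,.01).ravel(); L.append(np.cross([x,y,1],[x+vx,y+vy,1]))
    P=[]
    for i in range(len(L)): p=np.cross(L[i-1],L[i]); P.append(onz(n,p[:2]/p[2],z))
    P=np.array(P); E=np.roll(P,-1,0)-P
    print(P[:,:2].tolist() and P[:,:2],"cen",P.mean(0),"len",np.linalg.norm(E,axis=1),"ang",np.degrees(np.arctan2(E[:,1],E[:,0])))
for nm,lo,hi,b,z in [("mat",(105,150,60),(125,255,255),(285,200,350,290),3),("board",(50,60,30),(90,255,200),(365,180,460,285),12)]:
    print(nm); quad(blobs(t,lo,hi,b)[0],z)
# disc
c=blobs(t,(0,0,125),(180,70,255),(400,228,430,248))[0]; e=cv2.fitEllipse(c); print("disc",e); p=onz("top",e[0],55); print(p)
# thermometer axis: row mid-columns of yellow(+display)
m=cv2.inRange(cv2.cvtColor(t,cv2.COLOR_BGR2HSV),(22,120,80),(85,255,255)); A=[]
for v in range(231,262):
    k=np.flatnonzero(m[v,165:190]); 
    if len(k)>6: A.append(onz("top",(165+(k[0]+k[-1])/2,v),30)[:2])
A=np.array(A); print("axis slope deg",np.degrees(np.arctan(np.polyfit(A[:,0],A[:,1],1)[0])),A[0],A[-1], len(A))
print("crate floor check", [onz("top",u,50) for u in((134,193),(268,180),(279,284),(142,299))])
E
```

```text
mat
[[ 601.7  -79.7]
 [ 567.9  -95.9]
 [ 402.2 -100.7]
 [ 399.    19. ]
 [ 604.3   22.4]] cen [515. -47.   3.] len [ 37.5 165.7 119.7 205.4 102.1] ang [-154.4 -178.4   91.5    1.   -91.4]
board
[[ 651.8 -239.7]
 [ 607.3 -399. ]
 [ 421.5 -346.2]
 [ 462.  -195. ]] cen [ 535.6 -295.    12. ] len [165.4 193.1 156.6 195. ] ang [-105.6  164.1   75.   -13.3]
disc ((415.087646484375, 238.40162658691406), (4.85542631149292, 14.12633991241455), 112.42388153076172)
[ 516.5 -290.6   55. ]
axis slope deg -2.514989898189567 [547.6 329.7] [470.1 332.7] 31
crate floor check [array([646. , 432.7,  50. ]), array([675.6,  87.1,  50. ]), array([407.2,  63. ,  50. ]), array([377.1, 406.7,  50. ])]
```

Checks on the measurements:
- **Thermometer:** display triangulates to z=31 mm; the origin is near (491,333.5), and the axis runs at -2.5°.
- **Board:** yaw is about -15°.
- **Disc:** measured at (516.5,-290.6,55), within 1 mm of what the board pose predicts.
- **Mat:** centre (502,-39), yaw about 1°.

Now I move over the crate.

>>> {"api": "drive_tool", "payload": {
  "plan": "0.24 0.97 0 0 0 -0.1 0.3;0.24 0.97 0 0 0 -0.1 0.3;0.24 0.97 0 0 0 -0.1 0.3;0.24 0.97 0 0 0 -0.1 0.3;0.24 0.97 0 0 0 -0.1 0.3;0.24 0.97 0 0 0 -0.1 0.3;0.24 0.97 0 0 0 -0.1 0.3;0.24 0.97 0 0 0 -0.1 0.3;0.24 0.97 0 0 0 -0.1 0.3;0.24 0.97 0 0 0 -0.1 0.3;0.24 0.97 0 0 0 -0.1 0.3;0.24 0.97 0 0 0 -0.1 0.3;0.24 0.97 0 0 0 -0.1 0.3;0.24 0.97 0 0 0 -0.1 0.3;0.24 0.97 0 0 0 -0.1 0.3;0.24 0.97 0 0 0 -0.1 0.3;0.24 0.97 0 0 0 -0.1 0.3;0.24 0.97 0 0 0 -0.1 0.3;0.24 0.97 0 0 0 -0.1 0.3;0.24 0.97 0 0 0 -0.1 0.3",
  "grip_force": 25
}}

```text
t: 2.6
tool_pos: [447.2, 179.6, 214.2]
tcp_rot: [3.141, 0.001, 0.054]
contact_force: [0.3, -0.2, 0.5]
opening: 61.7
grasp_force: 0.0
```

>>> {"api": "drive_tool", "payload": {
  "plan": "0.26 0.97 0 0 0 -0.14 0.3;0.26 0.97 0 0 0 -0.14 0.3;0.26 0.97 0 0 0 -0.14 0.3;0.26 0.97 0 0 0 -0.14 0.3;0 0 -0.95 0 0 0 0.3;0 0 -0.95 0 0 0 0.3;0 0 -0.8 0 0 0 0.3;0 0 0 0 0 0 0.3;0 0 0 0 0 0 0.3"
}}

```text
t: 3.72
tool_pos: [489.6, 333.8, 107.8]
tcp_rot: [-3.141, -0.001, -0.043]
contact_force: [0.1, 0.6, 0.8]
opening: 61.8
grasp_force: 0.0
```

```bash
python3 - <<'E'
from h import *
a=bot.grab_frame("top");b=bot.grab_frame("side");s=bot.read_state();print(s["tool_pos"],s["tcp_rot"],s["q"])
c=np.hstack([cv2.resize(a[180:310,125:285],(400,325)),cv2.resize(b[180:340,180:377],(400,325))]);cv2.imwrite("pics/p1.png",c)
E
```

```text
[490.21101937 334.11201257 108.93076033] [-3.13974117e+00 -3.05939925e-03 -4.30644964e-02] [ 5.07785466e-01  8.64929484e-02  1.87521891e+00 -2.56780126e-05
  1.17630485e+00  2.12165328e+00]
```

View pics/p1.png

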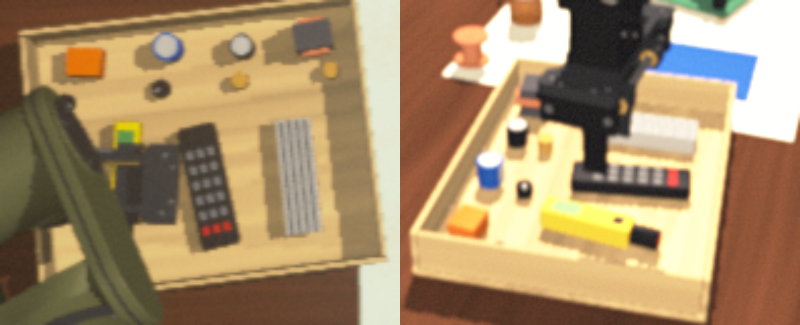

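The gripper hangs centred over the thermometer, with the remote well outside the fingers. I'll descend and then close.

>>> {"api": "drive_tool", "payload": {
  "plan": "0 0 -0.8 0 0 0 0.3;0 0 -0.8 0 0 0 0.3;0 0 -0.5 0 0 0 0.3;0 0 -0.3 0 0 0 0.3;0 0 0 0 0 0 0.3;0 0 0 0 0 0 0.3"
}}

```text
t: 4.58
tool_pos: [489.9, 334.0, 11.9]
tcp_rot: [-3.14, -0.002, -0.043]
contact_force: [-0.0, 0.3, 0.7]
opening: 61.9
grasp_force: 0.0
```

>>> {"api": "drive_tool", "payload": {
  "plan": "0 0 0 0 0 0 -0.3;0 0 0 0 0 0 -0.6;0 0 0 0 0 0 -1;0 0 0 0 0 0 -1;0 0 0 0 0 0 -1;0 0 0 0 0 0 -1",
  "grip_force": 25
}}

```text
t: 5.32
tool_pos: [488.9, 333.5, 10.7]
tcp_rot: [3.142, 0.0, -0.043]
contact_force: [0.1, -0.1, 0.3]
opening: 25.7
grasp_force: 25.0
```

>>> {"api": "drive_tool", "payload": {
  "plan": "0 0 0.3 0 0 0 -1;0 0 0.6 0 0 0 -1;0 0 0.9 0 0 0 -1;0 0 0.9 0 0 0 -1;0 0 0.9 0 0 0 -1;0 0 0.9 0 0 0 -1;0 0 0.5 0 0 0 -1;0 0 0 0 0 0 -1;0 0 0 0 0 0 -1;0 0 0 0 0 0 -1;0 0 0 0 0 0 -1"
}}

```text
t: 6.7
tool_pos: [488.4, 333.2, 209.2]
tcp_rot: [3.14, 0.002, -0.043]
contact_force: [-0.6, -0.4, -0.1]
opening: 26.1
grasp_force: 25.0
```

```bash
python3 - <<'E'
from h import *
a=bot.grab_frame("top");b=bot.grab_frame("side");s=bot.read_state();print(s["tool_pos"],s["tcp_rot"],s["opening"],s["grasp_force"],s["contact_force"])
cv2.imwrite("pics/lt.png",a);cv2.imwrite("pics/ls.png",b)
p=proj("side",s["tool_pos"]);q=proj("top",s["tool_pos"]);print(p,q)
u,v=int(p[0]),int(p[1]);x,y=int(q[0]),int(q[1])
c=np.hstack([cv2.resize(a[y-60:y+60,x-75:x+75],(400,320)),cv2.resize(b[v-60:v+60,u-75:u+75],(400,320))]);cv2.imwrite("pics/p2.png",c)
E
```

```text
[488.70700666 333.36480962 209.86703231] [ 3.14098486e+00  1.06506803e-03 -4.29664645e-02] 25.768196845894135 24.99978482723236 [-0.7988394   0.90782915 -0.97823245]
[283.86660119 208.8368225 ] [155.32318838 252.59777921]
```

View pics/p2.png

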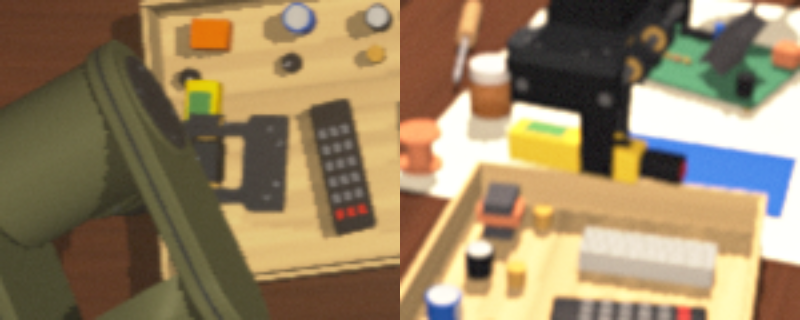

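The thermometer is held level, with its red lens toward the robot. Next I carry it to above the board, then tilt.

>>> {"api": "drive_tool", "payload": {
  "plan": "0.1 -0.5 0 0 0 -0.07 -1;0.18 -0.9 0 0 0 -0.07 -1;0.18 -0.9 0 0 0 -0.07 -1;0.18 -0.9 0 0 0 -0.07 -1;0.18 -0.9 0 0 0 -0.07 -1;0.18 -0.9 0 0 0 -0.07 -1;0.18 -0.9 0 0 0 -0.07 -1;0.18 -0.9 0 0 0 -0.07 -1;0.18 -0.9 0 0 0 -0.07 -1;0.18 -0.9 0 0 0 -0.07 -1;0.18 -0.9 0 0 0 -0.07 -1;0.18 -0.9 0 0 0 -0.07 -1;0.18 -0.9 0 0 0 -0.07 -1;0.18 -0.9 0 0 0 -0.07 -1;0.18 -0.9 0 0 0 -0.07 -1;0.18 -0.9 0 0 0 -0.07 -1;0.18 -0.9 0 0 0 -0.07 -1;0.18 -0.9 0 0 0 -0.06 -1;0.08 -0.5 0 0 0 0 -1;0 0 0 0 0 0 -1"
}}

```text
t: 9.3
tool_pos: [618.0, -319.8, 210.4]
tcp_rot: [-3.141, 0.001, -0.263]
contact_force: [-0.4, 0.3, -1.3]
opening: 25.7
grasp_force: 25.0
```

>>> {"api": "drive_tool", "payload": {
  "plan": "0 0 0 -0.078 -0.29 0 -1;0 0 0 -0.078 -0.29 0 -1;0 0 0 -0.078 -0.29 0 -1;0 0 0 -0.078 -0.29 0 -1;0 0 0 -0.078 -0.29 0 -1;0 0 0 -0.078 -0.29 0 -1;0 0 0 -0.078 -0.29 0 -1;0 0 0 -0.078 -0.29 0 -1;0 0 0 -0.078 -0.29 0 -1;0 0 0 -0.078 -0.29 0 -1;0 0 0 0 0 0 -1;0 0 0 0 0 0 -1;0 0 0 0 0 0 -1"
}}

```text
t: 10.92
tool_pos: [619.0, -318.3, 211.2]
tcp_rot: [3.141, -0.524, -0.26]
contact_force: [-0.5, 0.7, -0.8]
opening: 25.6
grasp_force: 25.0
```

```bash
python3 - <<'E'
from h import *
np.set_printoptions(precision=3,suppress=True)
a=bot.grab_frame("top");b=bot.grab_frame("side");s=bot.read_state();print(s["tool_pos"],s["tcp_rot"],s["opening"],s["grasp_force"],s["q"])
T=R.from_euler("xyz",s["tcp_rot"]).as_matrix();print(T)
x=-T[:,0];z=-T[:,2];n=np.array([.8365,-.2241,.5]);d=np.array([516.5,-290.6,55])
lens=s["tool_pos"]+56*x+7.3*z; print("lens",lens,"angle deg",np.degrees(np.arccos(-x@n)),"move (m units)",(d+62*n-lens)/40)
p=proj("side",s["tool_pos"]);q=proj("top",s["tool_pos"]);print(p,q,"lens px",proj("side",lens),proj("top",lens))
u,v=int(p[0]),int(p[1]);x,y=int(q[0]),int(q[1])
c=np.hstack([cv2.resize(a[y-60:y+60,x-75:x+75],(400,320)),cv2.resize(b[v-60:v+60,u-75:u+75],(400,320))]);cv2.imwrite("pics/p3.png",c)
E
```

```text
[ 618.884 -318.52   210.945] [ 3.141 -0.524 -0.26 ] 25.78206063335128 24.999834895133972 [-0.628 -0.057  1.909  0.249  0.81   1.075]
[[ 0.837 -0.258  0.483]
 [-0.223 -0.966 -0.13 ]
 [ 0.501  0.001 -0.866]]
lens [ 568.51  -305.084  189.236] angle deg 0.3988723012766547 move (m units) [-0.004  0.015 -2.581]
[303.684 105.587] [447.77  189.303] lens px [317.941 115.359] [439.539 212.638]
```

View pics/p3.png

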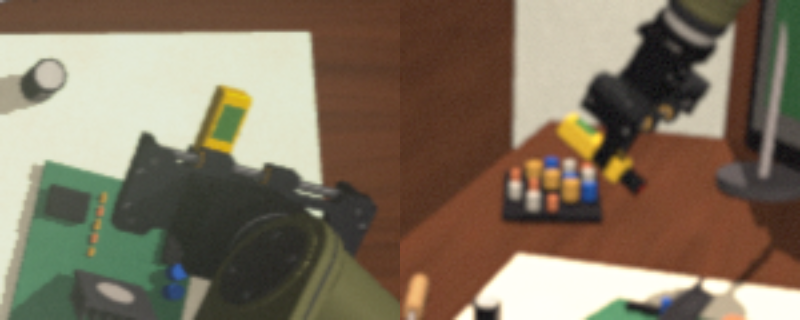

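The lens falls where predicted: side-crop pixel (640,187), seen at about (640,185). The held pose is as modelled and square to within 0.4°. I'll lower it and hold.

>>> {"api": "drive_tool", "payload": {
  "plan": "0 0 -0.4 0 0 0 -1;0 0 -0.6 0 0 0 -1;0 0 -0.6 0 0 0 -1;0 0 -0.5 0 0 0 -1;0 0 -0.3 0 0 0 -1;0 0.01 -0.18 0 0 0 -1;0 0 0 0 0 0 -1;0 0 0 0 0 0 -1;0 0 0 0 0 0 -1;0 0 0 0 0 0 -1"
}}

```text
t: 12.28
tool_pos: [618.8, -318.3, 108.2]
tcp_rot: [3.14, -0.525, -0.261]
contact_force: [0.7, -0.5, -1.0]
opening: 25.8
grasp_force: 25.0
```

```bash
python3 - <<'E'
from h import *
np.set_printoptions(precision=3,suppress=True)
a=bot.grab_frame("top");b=bot.grab_frame("side");s=bot.read_state();print(s["tool_pos"],s["tcp_rot"],s["contact_force"])
T=R.from_euler("xyz",s["tcp_rot"]).as_matrix()
x=-T[:,0];z=-T[:,2];n=np.array([.8365,-.2241,.5]);d=np.array([516.5,-290.6,55])
lens=s["tool_pos"]+56*x+7.3*z; w=d-lens
print("dist",(lens-d)@n,"disc in lens y,z",w@T[:,1],w@z,"angle",np.degrees(np.arccos(-x@n)),"lens px",proj("side",lens),proj("top",lens))
p=proj("side",lens);q=proj("top",lens);u,v=int(p[0]),int(p[1]);x,y=int(q[0]),int(q[1])
c=np.hstack([cv2.resize(a[y-45:y+45,x-60:x+60],(400,300)),cv2.resize(b[v-45:v+45,u-60:u+60],(400,300))]);cv2.imwrite("pics/p4.png",c)
E
```

```text
[ 618.663 -318.217  107.803] [ 3.14  -0.525 -0.261] [-0.515  0.05  -0.989]
dist 62.04369604169547 disc in lens y,z -0.3309755769136238 0.002971513666736314 angle 0.39929106301719425 lens px [315.756 146.61 ] [423.582 217.167]
```

View pics/p4.png

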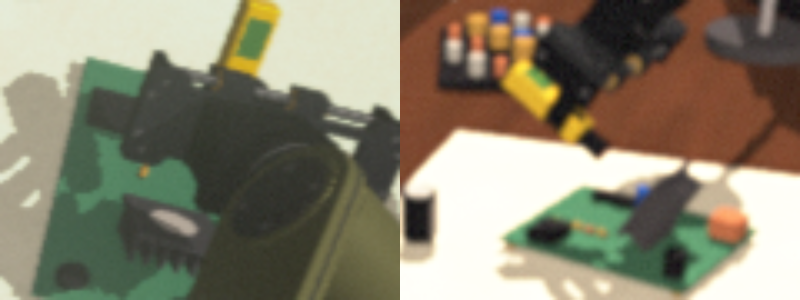

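The nose points squarely at the disc from about 62 mm: lens at crop pixel (600,150), disc at (172,222), no contact. I'll hold for 2+ s, then lift.

>>> {"api": "drive_tool", "payload": {
  "plan": "0 0 0 0 0 0 -1;0 0 0 0 0 0 -1;0 0 0 0 0 0 -1;0 0 0 0 0 0 -1;0 0 0 0 0 0 -1;0 0 0 0 0 0 -1;0 0 0 0 0 0 -1;0 0 0 0 0 0 -1;0 0 0 0 0 0 -1;0 0 0 0 0 0 -1;0 0 0 0 0 0 -1;0 0 0 0 0 0 -1;0 0 0 0 0 0 -1;0 0 0 0 0 0 -1;0 0 0 0 0 0 -1;0 0 0 0 0 0 -1;0 0 0 0 0 0 -1;0 0 0 0 0 0 -1;0 0 0 0 0 0 -1;0 0 0 0 0 0 -1"
}}

```text
t: 14.88
tool_pos: [618.6, -318.1, 107.5]
tcp_rot: [3.141, -0.524, -0.261]
contact_force: [0.9, -0.6, 0.0]
opening: 26.0
grasp_force: 25.0
```

>>> {"api": "drive_tool", "payload": {
  "plan": "0 0 0.4 0 0 0 -1;0 0 0.7 0 0 0 -1;0 0 0.8 0 0 0 -1;0 0 0.6 0 0 0 -1;0 0 0 0.078 0.29 0 -1;0 0 0 0.078 0.29 0 -1;0 0 0 0.078 0.29 0 -1;0 0 0 0.078 0.29 0 -1;0 0 0 0.078 0.29 0 -1;0 0 0 0.078 0.29 0 -1;0 0 0 0.078 0.29 0 -1;0 0 0 0.078 0.29 0 -1;0 0 0 0.078 0.29 0 -1;0 0 0 0.078 0.29 0 -1;0 0 0 0 0 0 -1"
}}

```text
t: 16.75
tool_pos: [619.5, -318.5, 208.5]
tcp_rot: [3.141, -0.002, -0.261]
contact_force: [-0.6, 1.0, -0.6]
opening: 25.9
grasp_force: 25.0
```

>>> {"api": "drive_tool", "payload": {
  "plan": "-0.3 0.7 0 0 0 0.155 -1;-0.3 0.7 0 0 0 0.155 -1;-0.3 0.7 0 0 0 0.155 -1;-0.3 0.7 0 0 0 0.155 -1;-0.3 0.7 0 0 0 0.155 -1;-0.3 0.7 0 0 0 0.155 -1;-0.3 0.7 0 0 0 0.155 -1;-0.3 0.7 0 0 0 0.155 -1;-0.3 0.7 0 0 0 0.155 -1;-0.3 0.7 0 0 0 0.155 -1;-0.05 0 -0.5 0 0 0 -1;0 0 -0.8 0 0 0 -1;0 0 -0.8 0 0 0 -1;0 0 -0.8 0 0 0 -1;0 0 -0.8 0 0 0 -1;0 0 -0.5 0 0 0 -1;0 0 0 0 0 0 -1;0 0 0 0 0 0 -1"
}}

```text
t: 19.0
tool_pos: [497.1, -38.7, 40.1]
tcp_rot: [3.141, -0.001, 0.009]
contact_force: [0.4, -0.5, 0.2]
opening: 25.9
grasp_force: 25.0
```

```bash
python3 - <<'E'
from h import *
a=bot.grab_frame("top");b=bot.grab_frame("side");s=bot.read_state();print(s["tool_pos"],s["tcp_rot"],s["contact_force"])
c=np.hstack([cv2.resize(a[185:305,260:420],(400,300)),cv2.resize(b[145:265,235:395],(400,300))]);cv2.imwrite("pics/p5.png",c)
E
```

```text
[497.63322046 -38.57575892  40.75539081] [ 3.14102025e+00 -2.58978443e-03  8.96780551e-03] [-0.39809455  0.25873588 -0.33094632]
```

View pics/p5.png

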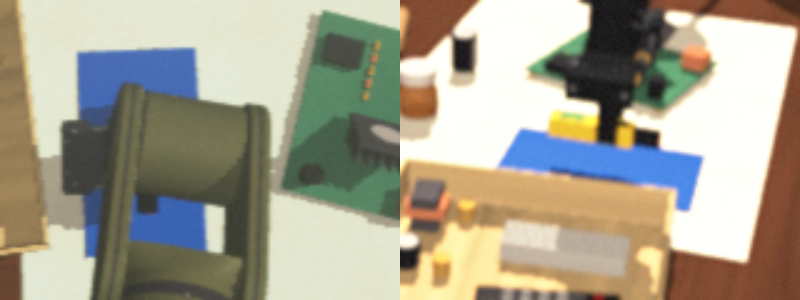

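It is above the mat's middle, aligned with it and level. I'll lower it slowly.

>>> {"api": "drive_tool", "payload": {
  "plan": "0 0 -0.3 0 0 0 -1;0 0 -0.2 0 0 0 -1;0 0 -0.15 0 0 0 -1;0 0 -0.08 0 0 0 -1;0 0 -0.03 0 0 0 -1;0 0 0 0 0 0 -1;0 0 0 0 0 0 -1"
}}

```text
t: 19.98
tool_pos: [496.8, -38.2, 9.3]
tcp_rot: [3.141, -0.001, 0.009]
contact_force: [0.1, -0.2, -0.3]
opening: 25.9
grasp_force: 25.0
```

>>> {"api": "drive_tool", "payload": {
  "plan": "0 0 -0.02 0 0 0 -1;0 0 -0.02 0 0 0 -1;0 0 0 0 0 0 -1;0 0 0 0 0 0 -1"
}}

```text
t: 20.48
tool_pos: [496.7, -38.2, 7.7]
tcp_rot: [3.142, -0.0, 0.009]
contact_force: [-0.5, 0.6, 1.1]
opening: 26.0
grasp_force: 25.0
```

>>> {"api": "drive_tool", "payload": {
  "plan": "0 0 -0.02 0 0 0 -1;0 0 0 0 0 0 -0.4;0 0 0 0 0 0 -0.3;0 0 0 0 0 0 -0.1;0 0 0 0 0 0 0.1;0 0 0 0 0 0 0.2;0 0 0.3 0 0 0 0.2;0 0 0.8 0 0 0 0.2;0 0 1 0 0 0 0.2;0 0 1 0 0 0 0.2;0 0 1 0 0 0 0.2;-0.5 -0.6 0.5 0 0 0 0.2;-0.9 -0.9 0.5 0 0 0 0.2;-0.9 -0.9 0 0 0 0 0.2;-0.5 -0.9 0 0 0 0 0.2;0 -0.9 0 0 0 0 0.2;0 -0.9 0 0 0 0 0.2;0 -0.9 0 0 0 0 0.2;0 0 0 0 0 0 0.2;0 0 0 0 0 0 0.2"
}}

```text
t: 22.98
tool_pos: [384.5, -277.7, 211.0]
tcp_rot: [-3.141, -0.0, 0.009]
contact_force: [-0.5, -0.4, 0.1]
opening: 56.8
grasp_force: 0.0
```

```bash
python3 - <<'E'
from h import *
a=bot.grab_frame("top");b=bot.grab_frame("side");s=bot.read_state();print(s["t"],s["tool_pos"],s["contact_force"],s["grasp_force"])
c=np.hstack([cv2.resize(a[120:310,120:460],(400,224)),cv2.resize(b[120:330,180:400],(400,382))[:224]]) if 0 else np.hstack([cv2.resize(a[120:310,120:460],(480,268)),cv2.resize(b[130:330,180:400],(295,268))]);cv2.imwrite("pics/p6.png",c)
r=cv2.minAreaRect(blobs(a,(22,150,120),(34,255,255),(285,200,350,290))[0]);print(r,onz("top",r[0],27))
E
```

```text
23.075 [ 384.65027727 -277.26120995  210.88817956] [-0.72700753 -0.11337462 -0.51105048] 0.0
((316.02496337890625, 244.99876403808594), (26.3670654296875, 8.838958740234375), 87.1375961303711) [504.91992137 -36.41627092  27.        ]
```

View pics/p6.png

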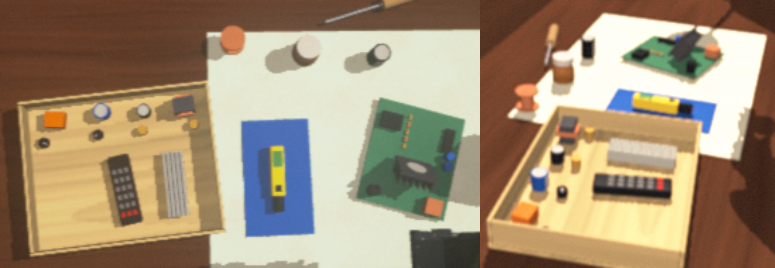

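The thermometer lies flat in the middle of the mat with its display up. The other salvage is still in the crate, the bench things are where they were, and the arm is clear.

```bash
python3 -c "
from station import bot
print(bot.close_job())"
```

```text
the job is handed in; nothing more can be done
None
```

The job is handed in, verdict not shown: the thermometer was aimed at the disc from about 62 mm, within 0.4° of square by my measurements, for over 2 s, and now lies released, display up, mid-mat, with everything else in place.

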